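Fill the row of dies on the shelf

TASK

Two short dies have been left standing on the table; put them away on the little wooden shelf, upright, in the gap between the two dies that stand there, so that all four make one straight row along the shelf with even spaces between them. Set them down gently rather than dropping them, leave the two dies on the shelf where they are, do not tip any die over, and leave the pliers and the pointed plug alone.

Things in the scene. Friction and masses are not known exactly. Their poses are not given: they have to be found in the camera images.
- die_shelf: low wooden stand shelf, fixed. Board 100 mm deep (x) by 290 long (y), its top 45 above the table; end cheeks 12 thick beyond its ends and a lip 8 thick on its rear (+x) edge rise 10 or less above it. Origin: on the table under the board's centre; x to the rear, y along the shelf to its left end, z up. The row stands on the board's lengthwise centre line (x = 0)
- end_die_left: threaded steel die, hexagonal lock ring near its foot, dark slotted top; already on the shelf at the left (+y) end of the row; loose. 56 mm high; ring 33 across, 6 to 14 above its underside; above it the thread, 23 wide (x) by 22 (y) with flat sides for the grip, goes up to the top. 0.2 kg. Origin: centre of its underside; z up
- end_die_right: threaded steel die, hexagonal lock ring near its foot, dark slotted top; already on the shelf at the right end of the row, 150 from the left one (centre to centre); loose. 56 mm high; ring 33 across, 6 to 14 above its underside; above it the thread, 23 wide (x) by 22 (y) with flat sides for the grip, goes up to the top. 0.2 kg. Origin: centre of its underside; z up
- loose_die_1: threaded steel die, hexagonal lock ring near its foot, dark slotted top; standing on the table to the right of the shelf, to be put away. 56 mm high; ring 33 across, 6 to 14 above its underside; above it the thread, 23 wide (x) by 22 (y) with flat sides for the grip, goes up to the top. 0.2 kg. Origin: centre of its underside; z up
- loose_die_2: threaded steel die, hexagonal lock ring near its foot, dark slotted top; the same as loose_die_1, also standing on the table to be put away; either may take either place. 56 mm high; ring 33 across, 6 to 14 above its underside; above it the thread, 23 wide (x) by 22 (y) with flat sides for the grip, goes up to the top. 0.2 kg. Origin: centre of its underside; z up
- pliers: yellow-handled pliers, 125 long, 36 wide, 12 high, lying on the table; a bystander. Origin: centre of its underside
- centre_plug: steel plug with a conical tip, 21 across, 33 high, standing on the table; a bystander. Origin: centre of its underside

How it is judged:
At the end, for the whole second after the job is handed in: All four dies stand upright on the shelf's board (within 0.1 rad), at rest, each centre within 12 mm of the board's lengthwise centre line; the two added dies stand between the two end dies, in either order, and every neighbouring pair is 41 to 59 mm apart, centre to centre (50 is even) (x of end_die_left in the frame of die_shelf between -0.012 and 0.012 m and z of end_die_left in the frame of die_shelf between 0.04 and 0.05 m and angle between each of end_die_left, end_die_right, loose_die_1, loose_die_2's own z axis and vertical below 0.1 rad and linear speed of each of end_die_left, end_die_right, loose_die_1, loose_die_2 below 0.02 m/s and x of end_die_right in the frame of die_shelf between -0.012 and 0.012 m and z of end_die_right in the frame of die_shelf between 0.04 and 0.05 m and x of loose_die_1 in the frame of die_shelf between -0.012 and 0.012 m and z of loose_die_1 in the frame of die_shelf between 0.04 and 0.05 m and x of loose_die_2 in the frame of die_shelf between -0.012 and 0.012 m and z of loose_die_2 in the frame of die_shelf between 0.04 and 0.05 m and ((horizontal distance between end_die_left and loose_die_1 between 0.041 and 0.059 m and horizontal distance between loose_die_1 and loose_die_2 between 0.041 and 0.059 m and horizontal distance between loose_die_2 and end_die_right between 0.041 and 0.059 m) or (horizontal distance between end_die_left and loose_die_2 between 0.041 and 0.059 m and horizontal distance between loose_die_2 and loose_die_1 between 0.041 and 0.059 m and horizontal distance between loose_die_1 and end_die_right between 0.041 and 0.059 m))); the robot touches nothing.
It fails at once if a die that stood on the shelf is moved by more than 15 mm (distance of any of end_die_left, end_die_right from where it was at the start of the episode above 0.015 m).
It fails at once if a die is tipped over (more than 0.7 rad) (angle between any of end_die_left, end_die_right, loose_die_1, loose_die_2's own z axis and vertical above 0.7 rad).
It fails at once if a die is dropped (let go and falling at over 0.5 m/s, as from more than 13 mm) ((contact force between the fingers and loose_die_1 below 0.05 N and linear speed of loose_die_1 above 0.5 m/s) or (contact force between the fingers and loose_die_2 below 0.05 N and linear speed of loose_die_2 above 0.5 m/s)).
It fails at once if the pliers or the pointed plug is moved by more than 25 mm (distance of any of pliers, centre_plug from where it was at the start of the episode above 0.025 m).
It also fails if it takes over 54 s, if anything falls off the work surface, if the arm or the gripper's body presses on something with over 40 N, if the wrist force passes 120 N, or if a joint passes its speed limit or range.

ROBOT

A 7-joint arm with a two-finger parallel gripper is mounted at the origin on a cart in front of the work surface, level with it; the furniture and walls round the work are solid. World frame = base frame: x ahead of the robot, y to its left, z up, the work surface at z = 0. Lengths are in m, angles in rad, forces in N, time in s.
With the tool pointing down it reaches from about 0.4 to 0.85 m from the base axis. Payload 4.5 kg.
Tool frame: the origin (TCP) lies at the very end of the fingers, on their centre line; the grasp point (between the pads) lies 19 mm behind it; y points along the fingers, z is the direction in which the jaws open and shut, and the axes are right-handed (so a half turn about y gives the same grasp; the last joint's range is limited). The gripper opens to 88 mm and grips with 3 to 60 N. Pads are 18 mm wide; open, the fingers measure 123 mm over their backs; the gripper's body (75 mm by 187 mm) begins 45 mm behind the grasp point.
Start: joints at [1.154, 0.689, -0.195, 1.565, 0.157, 0.902, -0.215], TCP at [0.272, -0.563, 0.239] pointing down, gripper open.
Joint ranges: [-3.01, 3.01], [-0.46, 2.08], [-1.47, 1.51], [0.13, 2.56], [-1, 4.14], [0.04, 2.09], [-2.66, 2.66]. Speed limits (rad/s): [2.57, 2.57, 3.14, 3.14, 3.14, 3.14, 3.14].

INTERFACE

Orientations are given as [roll, pitch, yaw] about the fixed x, y, z axes, in that order (R = Rz(yaw) Ry(pitch) Rx(roll)).
In Python, from plant import robot, vision gives the robot as it stands. The module is installed in compiled form; this text tells all that it offers.
- The arm moves only by the tool apply_moves, never from a script. Its argument "motion" is a list of rows, each a list of 7 numbers: the shift along the world's x, y, z in units of 50 mm (1.0 is 50 mm), then the turn, a rotation vector about the world's x, y, z in degrees, then the opening, from 0 (shut) to 1 (fully open). In form: [[dx, dy, dz, wx, wy, wz, gripper], ...]. A call has exactly 10 rows; each row is the pose to reach, as a shift and turn from the pose measured when the call began; what a row does not reach only later rows make up. A row lasts 1/8 s, in which the tool goes at most 62.5 mm and 10.7 degrees, less where a joint would pass 70% of its speed; a pose out of reach is approached as far as the arm can. A call with a gripper value outside its range is refused whole. The fingers move at their own pace and stop on an object; the grip force is fixed at half the most. Time passes only in rows, so rows that repeat a pose let the fingers close, or fill a call up. It gives the time, the measured TCP pose, the force and the opening at its end, in the units of the state.
- robot.get_obs(): the state, without advancing time (a new reading comes with each control period).
- vision.grab_frame(name): name is "side" or "top" or "wrist"; returns a dict with "img" (480x640x3 uint8, blue, green, red), "range_z" (480x640 float32, m along the optical axis (not along the pixel's ray), 0 where there is no reading), "fx", "fy", "cx", "cy" (pixels), "dist_coeffs" ([k1, k2, p1, p2, k3] as OpenCV has them; the pictures are not rectified), "extrinsics" (4x4, takes a point from camera to world coordinates); the wrist camera has in their place "tool_from_camera" (4x4, takes a point from camera to tool coordinates, whose origin is the TCP and whose axes are the tool frame's). Camera axes: x right, y down, z forward; pixel columns grow to the right and rows downward; lengths in m; the calibration is good to about 2 mm. A picture is of the moment at which its call begins: read the wrist's pose just before it.
- robot.job_done(): hands the job in, once; it reports no verdict.
The state is a dict: "clock": time; "qpos": joint angles; "dq": joint speeds; "joint_torque": joint torques, N m; "tool_pos": TCP position; "tcp_rot": TCP orientation; "wrist_force": force on the tool from outside, world axes, zero at the start; "wrist_torque": the same for the moment, N m; "grip_width": finger opening in m.
Only numpy, scipy, OpenCV 4.12 (cv2) and the standard library are available. Lean on these libraries where they do the work, as an engineer would, in place of code of your own. Each camera call takes 0.05 s, during which the arm holds its last target.

## Working session

There is one attempt and no reset: what is moved stays moved. The work goes in short steps, Python scripts to look and compute and a tool call to move; the robot and the scene stay as the last step left them, time stands still between calls to the robot, and variables do not carry over. Pictures are saved under pics/ and viewed, and the job is handed in when it is done.

Besides the shell and the picture viewer there is one more tool, called after ">>>" by a JSON object that holds its "op" and its "data", one argument or row to a line. apply_moves: Moves the arm, as the interface text tells. Its arguments: {"type":"object","properties":{"motion":{"type":"array"}},"required":["motion"]}

```bash
mkdir -p pics; python3 - <<'E'
from plant import robot, vision
import cv2,numpy as np
o=robot.get_obs();print(o)
for n in ["side","top","wrist"]:
    f=vision.grab_frame(n); cv2.imwrite(f"pics/{n}0.png",f["img"]); np.savez(f"{n}0.npz",**f)
    print(n,f["fx"],f["fy"],f["cx"],f["cy"],f["dist_coeffs"]); print(f.get("extrinsics",f.get("tool_from_camera")))
E
```

```text
{'clock': 0.0, 'qpos': array([ 1.1538184 ,  0.68997578, -0.19449761,  1.56634548,  0.15731185,
        0.90252966, -0.21511058]), 'dq': array([-0.00031236,  0.00026653,  0.00032686, -0.00133091, -0.00140549,
        0.00033094, -0.00103258]), 'joint_torque': array([-8.10947877e-04, -5.27576745e+01, -1.26721054e+00, -1.53431797e+01,
       -5.27002453e-02,  6.59472644e-03,  1.74045458e-04]), 'tool_pos': array([ 0.27195298, -0.56201649,  0.23791437]), 'tcp_rot': array([-1.57265561e+00, -1.60429157e-04, -2.69074586e+00]), 'wrist_force': array([0.14312557, 0.04578963, 0.16179033]), 'wrist_torque': array([ 0.01070714, -0.01603897,  0.03913568]), 'grip_width': 0.08769034746334255}
side 455.6824327168118 455.6824327168118 318.1708956404281 235.9624057973563 [-0.08394443  0.          0.          0.          0.        ]
[[ 0.94674031 -0.21430114  0.24032855  0.29954896]
 [-0.32199082 -0.63510144  0.70211685 -0.41422474]
 [ 0.00216856 -0.74210591 -0.67027913  0.68170196]
 [ 0.          0.          0.          1.        ]]
top 624.7043880958707 624.7043880958707 321.4857545554406 239.686671804821 [-0.03786709  0.          0.          0.          0.        ]
[[ 7.89788208e-02 -9.73028723e-01  2.16742821e-01  2.38314562e-01]
 [-9.96876019e-01 -7.72508505e-02  1.64471243e-02  2.20101989e-01]
 [ 7.40042980e-04 -2.17364696e-01 -9.76090181e-01  1.32164827e+00]
 [ 0.00000000e+00  0.00000000e+00  0.00000000e+00  1.00000000e+00]]
wrist 419.22165940116054 419.22165940116054 317.28857611470846 241.10201010035277 [-0.08312739  0.          0.          0.          0.        ]
[[-1.32618285e-04  9.56268408e-01  2.92490536e-01 -7.54563066e-02]
 [ 6.51125699e-04 -2.92490394e-01  9.56268239e-01 -1.46816238e-01]
 [ 9.99999779e-01  3.17266759e-04 -5.83861361e-04  1.34296791e-04]
 [ 0.00000000e+00  0.00000000e+00  0.00000000e+00  1.00000000e+00]]
```

View pics/side0.png

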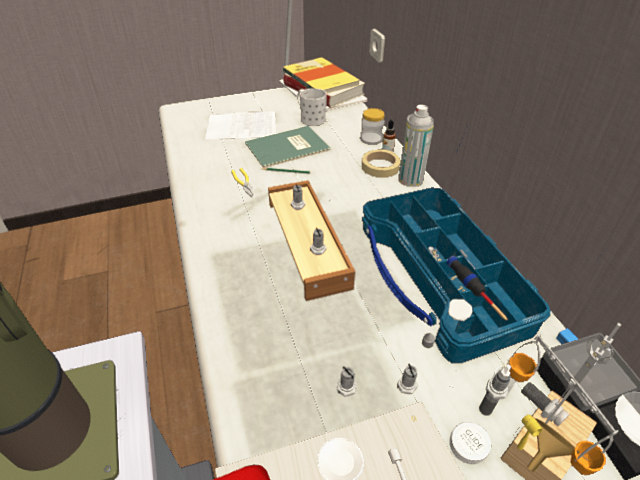

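View pics/top0.png

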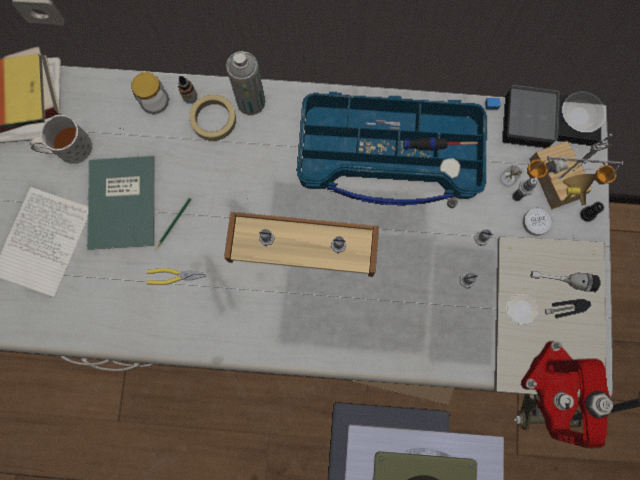

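View pics/wrist0.png

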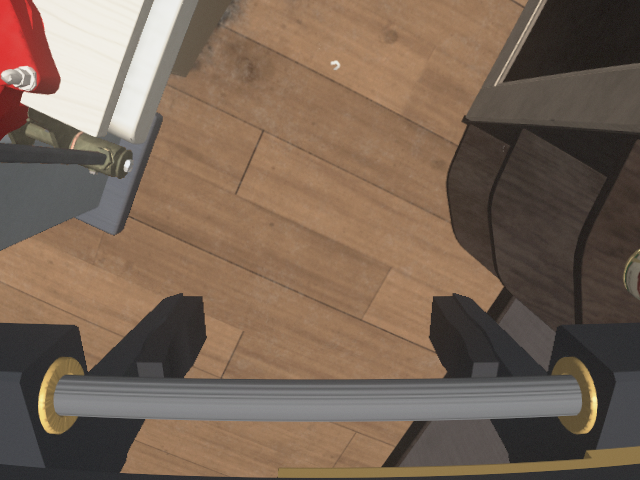

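The top view shows the shelf at about (302,243), with end dies at (267,238) and (338,244). The loose dies are at (484,238) and (470,281), the plug is at (453,203), and a red vice stands at (570,400). I'll measure next.

```bash
cat > h.py <<'E'
import numpy as np, cv2
def load(n): return dict(np.load(n+".npz"))
def K(f): return np.array([[f["fx"],0,f["cx"]],[0,f["fy"],f["cy"]],[0,0,1]],float)
def cloud(f,E=None):
    E=f["extrinsics"] if E is None else E
    u,v=np.meshgrid(np.arange(640),np.arange(480))
    p=cv2.undistortPoints(np.stack([u,v],-1).reshape(-1,1,2).astype(float),K(f),f["dist_coeffs"]).reshape(480,640,2)
    z=f["range_z"]; P=np.dstack([p*z[...,None],z]); return P@E[:3,:3].T+E[:3,3]
def proj(f,P,E=None):
    E=f["extrinsics"] if E is None else E
    Ei=np.linalg.inv(E); return cv2.projectPoints(np.array(P,float).reshape(-1,1,3),cv2.Rodrigues(Ei[:3,:3])[0],Ei[:3,3],K(f),f["dist_coeffs"])[0].reshape(-1,2)
def ray(f,uv,z,E=None):
    E=f["extrinsics"] if E is None else E
    p=cv2.undistortPoints(np.array(uv,float).reshape(-1,1,2),K(f),f["dist_coeffs"]).reshape(-1,2)
    d=np.c_[p,np.ones(len(p))]@E[:3,:3].T; o=E[:3,3]; s=(z-o[2])/d[:,2]; return o+d*s[:,None]
E
python3 - <<'E'
from h import *
f=load("top0");C=cloud(f)
for n,(u,v) in dict(table=(400,320),L=(267,238),R=(338,244),a=(484,238),b=(470,281),board=(302,250),plug=(453,203),vice=(570,350),wood=(520,260)).items(): print(n,C[v,u].round(4))
for n,rg,lo in [("L",(267,238),.07),("R",(338,244),.07),("a",(484,238),.03),("b",(470,281),.03),("plug",(453,203),.012)]:
    u,v=rg; w=C[v-16:v+17,u-16:u+17].reshape(-1,3); m=w[(w[:,2]>lo)]; 
    print(n,len(m),m.mean(0).round(4),m.max(0).round(3),m.min(0).round(3))
# shelf corners: board
m=(abs(C[...,2]-.045)<.006)&(np.arange(640)[None]>215)&(np.arange(640)[None]<390)&(np.arange(480)[:,None]>200)&(np.arange(480)[:,None]<285)
p=C[m]; r=cv2.minAreaRect(p[:,:2].astype(np.float32)*1000); print(r, np.median(p[:,2]), len(p))
cv2.imwrite("pics/topc.png",cv2.resize(f["img"][180:320,210:520],None,fx=2.5,fy=2.5,interpolation=cv2.INTER_CUBIC))
s=load("side0")
cv2.imwrite("pics/sidec.png",cv2.resize(s["img"][160:410,240:470],None,fx=2.4,fy=2.4,interpolation=cv2.INTER_CUBIC))
E
```

```text
table [ 0.3723  0.063  -0.0045]
L [0.5067 0.351  0.0895]
R [0.5039 0.207  0.0976]
a [ 0.5522 -0.0982  0.046 ]
b [ 0.4575 -0.0697  0.0529]
board [0.4957 0.2802 0.0494]
plug [ 0.6305 -0.0353  0.0221]
vice [ 0.3353 -0.2906  0.0158]
wood [ 0.5171 -0.1832  0.018 ]
L 123 [0.499  0.3483 0.1539] [0.523 0.367 1.322] [0.238 0.22  0.07 ]
R 114 [0.5069 0.2063 0.1059] [0.52  0.22  1.322] [0.238 0.195 0.07 ]
a 123 [ 0.5459 -0.0871  0.1006] [0.572 0.22  1.322] [ 0.238 -0.112  0.032]
b 116 [ 0.455  -0.0582  0.1047] [0.474 0.22  1.322] [ 0.238 -0.083  0.03 ]
plug 391 [ 0.6371 -0.0289  0.0635] [0.668 0.22  1.322] [ 0.238 -0.069  0.012]
((541.5247802734375, 272.8834228515625), (333.4128112792969, 159.81875610351562), 88.84468078613281) 0.045386446620329535 5742
```

View pics/topc.png

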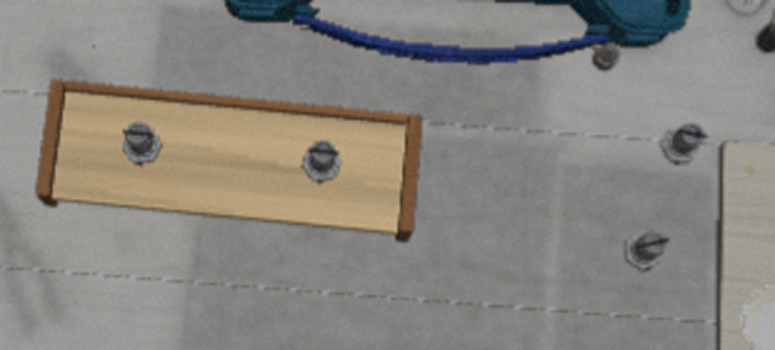

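View pics/sidec.png

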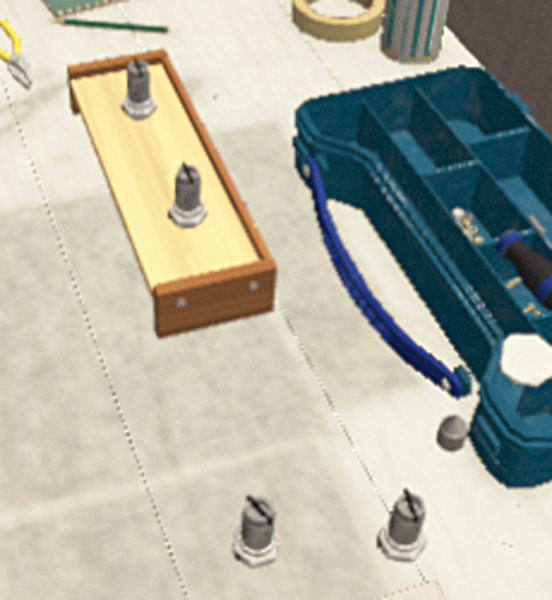

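```bash
python3 - <<'E'
from h import *
f=load("top0");s=load("side0")
Cs=cloud(s)
t=[]
for n,(u,v) in dict(L=(267,238),R=(338,244),a=(484,238),b=(470,281)).items():
    t.append(cv2.resize(f["img"][v-16:v+16,u-16:u+16],(380,288),interpolation=cv2.INTER_CUBIC) if 0 else cv2.resize(f["img"][v-16:v+16,u-16:u+16],(288,288),interpolation=cv2.INTER_CUBIC))
cv2.imwrite("pics/zt.png",np.vstack([np.hstack(t[:2]),np.hstack(t[2:])]))
t=[]
for n,(u,v) in dict(L=(297,195),R=(317,240),a=(409,378),b=(347,380)).items():
    t.append(cv2.resize(s["img"][v-20:v+20,u-20:u+20],(280,280),interpolation=cv2.INTER_CUBIC))
cv2.imwrite("pics/zs.png",np.vstack([np.hstack(t[:2]),np.hstack(t[2:])]))
C=cloud(f)
m=np.isfinite(C[...,2]); 
for nm,(y0,y1,x0,x1) in dict(vice=(335,450,515,615),stuff=(130,215,500,620),wood=(240,390,497,605),toolbox=(95,210,298,487)).items():
    w=C[y0:y1,x0:x1].reshape(-1,3); w=w[w[:,2]<1]; print(nm,np.percentile(w,[2,50,98],axis=0).round(3).tolist(), w[:,2].max())
E
```

```text
vice [[0.082, -0.728, -0.756], [0.249, -0.251, 0.049], [0.364, -0.183, 0.243]] 0.27887019059085993
stuff [[0.628, -0.715, -0.678], [0.699, -0.251, 0.024], [0.923, -0.144, 0.207]] 0.30241074647555544
wood [[0.257, -0.358, 0.013], [0.405, -0.237, 0.02], [0.56, -0.14, 0.223]] 0.23021316425265081
toolbox [[0.614, -0.09, -0.003], [0.737, 0.103, 0.009], [0.881, 0.301, 0.073]] 0.08426672574786442
```

View pics/zt.png

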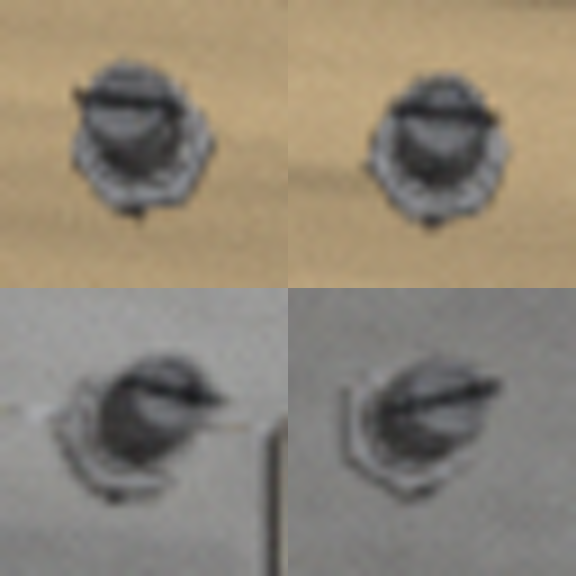

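View pics/zs.png

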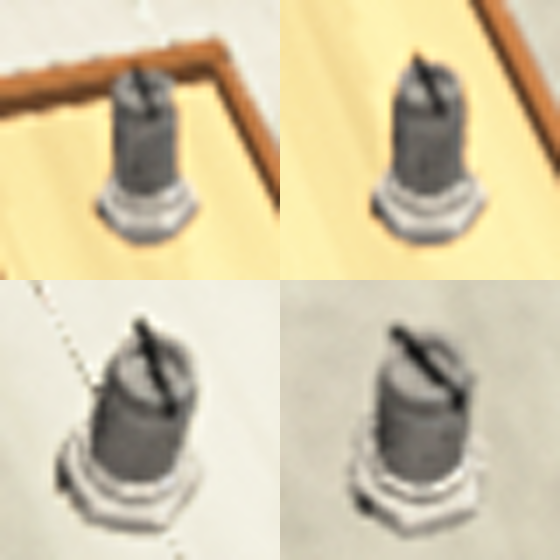

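```bash
python3 - <<'E'
from h import *
f=load("top0");s=load("side0")
T=dict(L=((75,97),(183,107),267,238),R=((105,107),(210,118),338,244),a=((115,92),(222,113),484,238),b=((92,125),(212,95),470,281))
S=dict(L=((138,68),(155,112),297,195),R=((138,58),(168,110),317,240),a=((138,42),(172,133),409,378),b=((115,48),(183,122),347,380))
def pix(d,k,h): 
    a,b,u,v=d; return [((np.array(p)+.5)/k-.5+[u-h,v-h]) for p in (a,b)]
for n in "LRab":
    z=.101 if n in "LR" else .056
    A=ray(f,pix(T[n],9,16),z);B=ray(s,pix(S[n],7,20),z)
    for X in(A,B):
        d=X[1]-X[0]; print(n,X.mean(0).round(4),"len",np.linalg.norm(d).round(4),"ang",np.degrees(np.arctan2(d[1],d[0])).round(1))
    # triangulate mid
    def M(q): return np.linalg.inv(q["extrinsics"])[:3]
    def un(q,p): return cv2.undistortPoints(p.reshape(1,1,2),K(q),q["dist_coeffs"]).reshape(2,1)
    X=cv2.triangulatePoints(M(f),M(s),un(f,np.mean(pix(T[n],9,16),0)),un(s,np.mean(pix(S[n],7,20),0)));print("  tri",(X[:3]/X[3]).ravel().round(4))
# board outer-edge corners at z .055 cheeks top / board front edge z=.045 from top crop (2.5x, offset 210,180)
def tc(p): return (np.array(p)+.5)/2.5-.5+[210,180]
c=ray(f,[tc((62,92)),tc((407,124)),tc((52,200)),tc((398,233))],.045);print(c.round(4))
E
```

```text
L [0.5143 0.355  0.101 ] len 0.0243 ang -90.9
L [0.5158 0.3563 0.101 ] len 0.0238 ang -94.1
  tri [0.5148 0.3548 0.102 ]
R [0.5114 0.2056 0.101 ] len 0.0235 ang -91.6
R [0.5123 0.2059 0.101 ] len 0.023 ang -87.9
  tri [0.5118 0.2055 0.1013]
a [ 0.5609 -0.1002  0.056 ] len 0.0252 ang -96.9
a [ 0.5602 -0.1001  0.056 ] len 0.0236 ang -98.2
  tri [ 0.5606 -0.1001  0.0559]
b [ 0.4658 -0.0697  0.056 ] len 0.0287 ang -71.6
b [ 0.4664 -0.0706  0.056 ] len 0.0235 ang -71.5
  tri [ 0.4664 -0.07    0.0547]
[[0.5573 0.4288 0.045 ]
 [0.5526 0.1365 0.045 ]
 [0.4643 0.4269 0.045 ]
 [0.4594 0.1382 0.045 ]]
```

Both views agree to about 1.5 mm, and the end dies come out 149.8 mm apart. I'll start the approach, lifting over the vice first.

>>> {"op": "apply_moves", "data": {
  "motion": [
    [0,0,1.1,0,0,0,1],
    [0,0,2.2,0,0,0,1],
    [0.1,0.2,3.2,0,0,5,1],
    [0.4,1,3.3,0,0,13,1],
    [0.8,2.1,3.3,0,0,22,1],
    [1.25,3.15,3.3,0,0,31,1],
    [1.7,4.2,3.3,0,0,40,1],
    [2.1,5.3,3.3,0,0,50,1],
    [2.5,6.4,3.3,0,0,60,1],
    [2.95,7.5,3.3,0,0,70,1]
  ]
}}

```text
clock: 1.4
tool_pos: [0.4196, -0.1855, 0.4031]
tcp_rot: [-1.572, -0.001, -1.464]
wrist_force: [1.2, 0.1, 0.5]
grip_width: 0.088
```

>>> {"op": "apply_moves", "data": {
  "motion": [
    [0.3,1.0,0,0,0,6,1],
    [0.7,2.0,-0.5,0,0,12,1],
    [0.93,2.31,-1.5,0,0,12.4,1],
    [0.93,2.31,-2.6,0,0,12.4,1],
    [0.93,2.31,-3.7,0,0,12.4,1],
    [0.93,2.31,-4.5,0,0,12.4,1],
    [0.93,2.31,-5.0,0,0,12.4,1],
    [0.93,2.31,-5.0,0,0,12.4,1],
    [0.93,2.31,-5.0,0,0,12.4,1],
    [0.93,2.31,-5.0,0,0,12.4,1]
  ]
}}

```text
clock: 2.65
tool_pos: [0.4669, -0.0701, 0.1542]
tcp_rot: [-1.57, -0.001, -1.248]
wrist_force: [0.2, 0.3, 0.5]
grip_width: 0.0882
```

```bash
cat >> h.py <<'E'
from scipy.spatial.transform import Rotation as Ro
def wl(name):
    from plant import robot,vision
    o=robot.get_obs(); f=vision.grab_frame("wrist")
    T=np.eye(4);T[:3,:3]=Ro.from_euler("xyz",o["tcp_rot"]).as_matrix();T[:3,3]=o["tool_pos"]
    f["extrinsics"]=T@f["tool_from_camera"]; cv2.imwrite(f"pics/{name}.png",f["img"]); np.savez(name+".npz",**f)
    print(o["tool_pos"].round(4),np.degrees(o["tcp_rot"]).round(2),o["qpos"].round(2),o["clock"],o["wrist_force"].round(2)); return f
E
python3 - <<'E'
from h import *
f=wl("w1")
print(proj(f,[[.466,-.07,.056],[.466,-.07,.0]]))
E
```

```text
[ 0.4669 -0.0701  0.1542] [-8.996e+01 -8.000e-02 -7.149e+01] [ 0.35  0.67 -0.47  2.09  0.61  0.51 -0.26] 2.65 [0.23 0.3  0.52]
[[316.09304907 241.34805862]
 [316.18675988 219.03168746]]
```

View pics/w1.png

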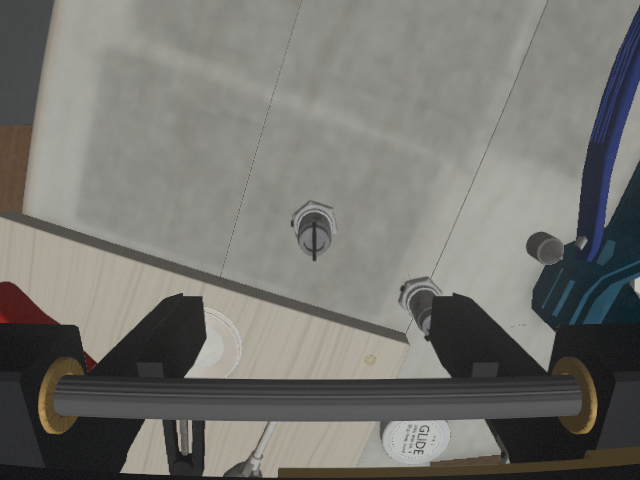

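The slot's midpoint is at (314,241) against a prediction of (316,241). The slot is also upright in the picture, so the jaws are square to the flats. Next I descend and grip.

>>> {"op": "apply_moves", "data": {
  "motion": [
    [-0.01,0,-0.9,0,0,0,0.7],
    [-0.01,0,-1.7,0,0,0,0.7],
    [-0.01,0,-2.3,0,0,0,0.7],
    [-0.01,0,-2.6,0,0,0,0.7],
    [-0.01,0,-2.64,0,0,0,0.6],
    [-0.01,0,-2.64,0,0,0,0.5],
    [-0.01,0,-2.64,0,0,0,0.4],
    [-0.01,0,-2.64,0,0,0,0.3],
    [-0.01,0,-2.64,0,0,0,0],
    [-0.01,0,-2.64,0,0,0,0]
  ]
}}

```text
clock: 3.95
tool_pos: [0.4661, -0.0705, 0.0225]
tcp_rot: [-1.571, -0.002, -1.248]
wrist_force: [-1.6, -0.9, 6.0]
grip_width: 0.022
```

>>> {"op": "apply_moves", "data": {
  "motion": [
    [0,0,0,0,0,0,0],
    [0,0,0.15,0,0,0,0],
    [0,0,0.6,0,0,0,0],
    [0,0,1.4,0,0,0,0],
    [0,0,2.4,0,0,0,0],
    [0,0.2,3.2,0,0,0,0],
    [0.1,0.9,3.35,0,0,-4,0],
    [0.2,1.9,3.35,0,0,-8,0],
    [0.35,2.9,3.35,0,0,-12,0],
    [0.5,4.0,3.35,0,0,-16,0]
  ]
}}

```text
clock: 5.2
tool_pos: [0.4909, 0.1303, 0.1902]
tcp_rot: [-1.571, -0.003, -1.531]
wrist_force: [2.0, -0.4, -3.2]
grip_width: 0.0218
```

```bash
python3 - <<'E'
from h import *
f=wl("w2")
E
```

```text
[0.4909 0.1303 0.1902] [-90.02  -0.15 -87.7 ] [-0.07  0.64 -0.46  1.96  0.46  0.65 -0.78] 5.2 [ 2.04 -0.41 -3.2 ]
```

View pics/w2.png

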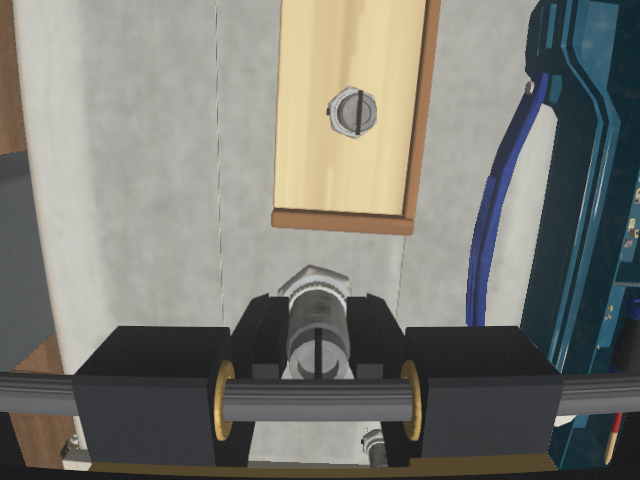

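The wrist view shows the die upright and centred in the jaws, with its slot vertical at about (319,355). The end die on the right of the row is ahead at (358,112). Next I move over its place.

>>> {"op": "apply_moves", "data": {
  "motion": [
    [0.15,1.0,0,0,0,-1.5,0],
    [0.3,2.0,0,0,0,-3,0],
    [0.42,3.0,0,0,0,-3.6,0],
    [0.46,3.5,0,0,0,-3.6,0],
    [0.46,3.5,0,0,0,-3.6,0],
    [0.46,3.5,-0.4,0,0,-3.6,0],
    [0.46,3.5,-0.8,0,0,-3.6,0],
    [0.46,3.5,-1.0,0,0,-3.6,0],
    [0.46,3.5,-1.0,0,0,-3.6,0],
    [0.46,3.5,-1.0,0,0,-3.6,0]
  ]
}}

```text
clock: 6.5
tool_pos: [0.5153, 0.3175, 0.142]
tcp_rot: [-1.565, 0.01, -1.584]
wrist_force: [0.3, -0.3, -2.1]
grip_width: 0.0219
```

```bash
python3 - <<'E'
from h import *
from plant import vision
f=wl("w3")
g=vision.grab_frame("side"); cv2.imwrite("pics/s3.png",cv2.resize(g["img"][140:310,220:400],None,fx=3.3,fy=3.3,interpolation=cv2.INTER_CUBIC))
print(proj(f,[[.515,.3554,.101],[.465,.4269,.045],[.557,.4288,.045]]))
E
```

```text
[0.5153 0.3175 0.142 ] [-89.68   0.56 -90.77] [-0.4   0.81 -0.39  1.72  0.44  0.7  -1.04] 6.5 [ 0.34 -0.34 -2.08]
[[315.57105907 200.37955562]
 [222.14682763  54.23837558]
 [390.34912079  48.0308599 ]]
```

View pics/w3.png

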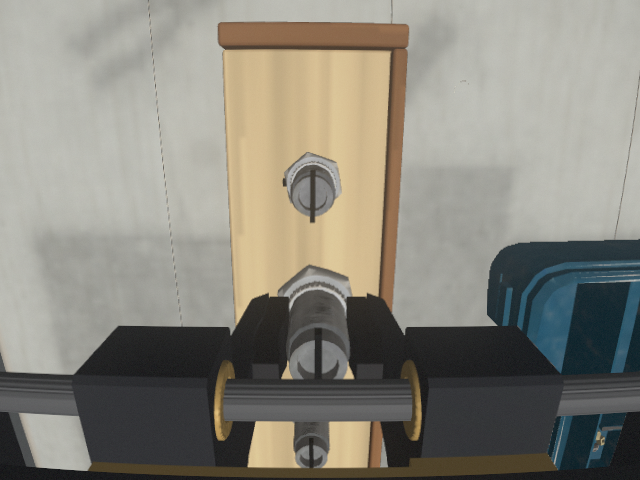

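View pics/s3.png

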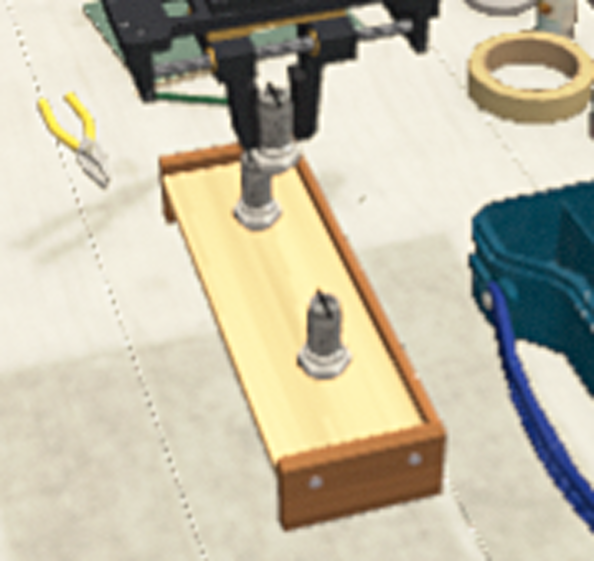

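```bash
python3 - <<'E'
from h import *
f=load("w3")
print(ray(f,[[313,196.5]],.101).round(4))
print(ray(f,[[224,52],[230,196],[235,318],[391,52],[386,196],[380.5,320]],.045).round(4))
from plant import robot
o=robot.get_obs();print(o["clock"],o["tool_pos"].round(4),np.degrees(o["tcp_rot"]).round(2))
E
```

```text
[[0.5139 0.3572 0.101 ]]
[[0.4661 0.428  0.045 ]
 [0.4644 0.3481 0.045 ]
 [0.4618 0.2685 0.045 ]
 [0.5574 0.4267 0.045 ]
 [0.5567 0.3467 0.045 ]
 [0.5559 0.2656 0.045 ]]
6.6 [0.5153 0.3178 0.1421] [-89.67   0.58 -90.75]
```

>>> {"op": "apply_moves", "data": {
  "motion": [
    [-0.02,-0.12,0,-0.3,0.2,-0.3,0],
    [-0.04,-0.24,-0.1,-0.6,0.3,-0.5,0],
    [-0.04,-0.24,-0.4,-0.6,0.3,-0.5,0],
    [-0.04,-0.24,-0.7,-0.6,0.3,-0.5,0],
    [-0.04,-0.24,-1.0,-0.6,0.3,-0.5,0],
    [-0.04,-0.24,-1.2,-0.6,0.3,-0.5,0],
    [-0.04,-0.24,-1.35,-0.6,0.3,-0.5,0],
    [-0.04,-0.24,-1.4,-0.6,0.3,-0.5,0],
    [-0.04,-0.24,-1.4,-0.6,0.3,-0.5,0],
    [-0.04,-0.24,-1.4,-0.6,0.3,-0.5,0]
  ]
}}

```text
clock: 7.85
tool_pos: [0.5135, 0.306, 0.0725]
tcp_rot: [-1.569, 0.0, -1.593]
wrist_force: [-0.2, 0.2, -2.1]
grip_width: 0.0216
```

```bash
python3 - <<'E'
from plant import robot,vision
import cv2
o=robot.get_obs();print(o["clock"],o["tool_pos"].round(4),o["tcp_rot"].round(4),o["wrist_force"].round(2),o["dq"].round(3))
g=vision.grab_frame("side"); cv2.imwrite("pics/s4.png",cv2.resize(g["img"][140:310,220:400],None,fx=3.3,fy=3.3,interpolation=cv2.INTER_CUBIC))
E
```

```text
7.85 [0.5135 0.306  0.0725] [-1.5694  0.     -1.5928] [-0.19  0.25 -2.11] [ 0.001 -0.001  0.     0.003  0.    -0.001  0.   ]
```

View pics/s4.png

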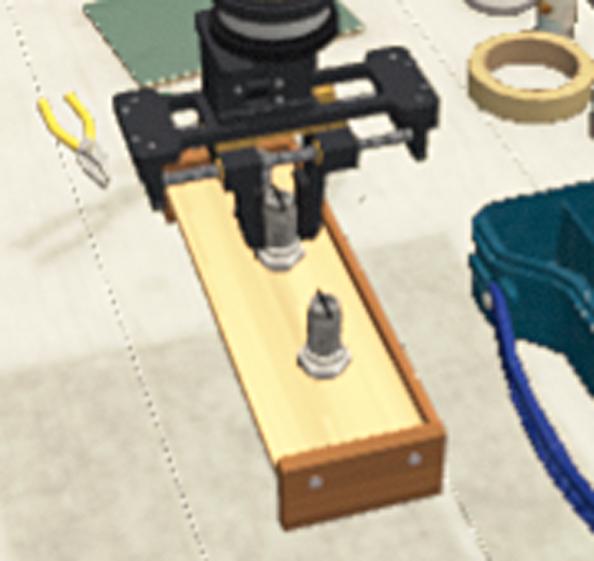

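The die hangs about 5 mm over its place at (280,250), beside the end die at (324,340). I lower it to contact, then check the force.

>>> {"op": "apply_moves", "data": {
  "motion": [
    [0,0,-0.02,0,0,0,0],
    [0,0,-0.04,0,0,0,0],
    [0,0,-0.06,0,0,0,0],
    [0,0,-0.08,0,0,0,0],
    [0,0,-0.09,0,0,0,0],
    [0,0,-0.1,0,0,0,0],
    [0,0,-0.1,0,0,0,0],
    [0,0,-0.1,0,0,0,0],
    [0,0,-0.1,0,0,0,0],
    [0,0,-0.1,0,0,0,0]
  ]
}}

```text
clock: 9.15
tool_pos: [0.5135, 0.306, 0.0676]
tcp_rot: [-1.569, 0.0, -1.593]
wrist_force: [-1.0, -0.5, -0.4]
grip_width: 0.0218
```

The weight has gone onto the board: force went from -2.1 N to -0.4 N. I'll release and rise.

>>> {"op": "apply_moves", "data": {
  "motion": [
    [0,0,0,0,0,0,0.35],
    [0,0,0,0,0,0,0.4],
    [0,0,0,0,0,0,0.5],
    [0,0,0,0,0,0,0.6],
    [0,0,0,0,0,0,0.6],
    [0,0,0.4,0,0,0,0.6],
    [0,0,1.2,0,0,0,0.6],
    [0,0,2.0,0,0,0,0.6],
    [0,0,2.5,0,0,0,0.6],
    [0,0,2.5,0,0,0,0.6]
  ]
}}

```text
clock: 10.4
tool_pos: [0.5145, 0.3069, 0.1945]
tcp_rot: [-1.566, 0.003, -1.593]
wrist_force: [0.6, -0.1, -0.5]
grip_width: 0.0529
```

```bash
python3 - <<'E'
from h import *
f=wl("w5")
print(proj(f,[[.5135,.306,.101]]))
E
```

```text
[0.5145 0.3069 0.1945] [-89.72   0.15 -91.28] [-0.37  0.73 -0.43  1.69  0.4   0.8  -1.01] 10.4 [ 0.62 -0.1  -0.47]
[[315.16305808 246.20569328]]
```

View pics/w5.png

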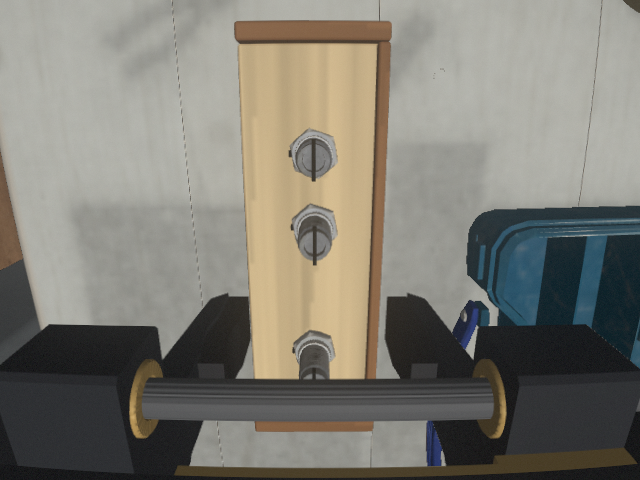

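Placed die's slot is at (315,243), in line with the left end die at (314,160), both upright. Before reaching for the second die I'll check what stands near it.

```bash
python3 - <<'E'
from h import *
for n in("top0","side0"):
    C=cloud(load(n)).reshape(-1,3)
    m=(C[:,0]>.44)&(C[:,0]<.69)&(C[:,1]>-.17)&(C[:,1]<-.03)&(C[:,2]>.06)&(C[:,2]<.5)
    print(n,C[m].round(3)[:40].tolist())
    m=(C[:,0]>.58)&(C[:,0]<.70)&(C[:,1]>-.25)&(C[:,1]<-.12)&(C[:,2]>.04)&(C[:,2]<.5)
    if m.any(): print(C[m].min(0),C[m].max(0),np.median(C[m],0))
E
```

```text
top0 [[0.69, -0.165, 0.13], [0.689, -0.165, 0.125], [0.679, -0.168, 0.156], [0.678, -0.17, 0.159], [0.686, -0.163, 0.13], [0.687, -0.166, 0.127], [0.678, -0.168, 0.153], [0.677, -0.169, 0.155], [0.685, -0.165, 0.126], [0.686, -0.167, 0.123], [0.678, -0.168, 0.146], [0.677, -0.169, 0.15], [0.689, -0.168, 0.109], [0.683, -0.164, 0.126], [0.682, -0.166, 0.128], [0.679, -0.168, 0.139], [0.677, -0.169, 0.143], [0.686, -0.167, 0.112], [0.682, -0.165, 0.123], [0.681, -0.166, 0.126], [0.678, -0.165, 0.135], [0.676, -0.166, 0.139], [0.675, -0.167, 0.142], [0.681, -0.164, 0.12], [0.681, -0.166, 0.12], [0.679, -0.167, 0.126], [0.678, -0.168, 0.129], [0.676, -0.168, 0.133], [0.69, -0.087, 0.068], [0.689, -0.089, 0.071], [0.681, -0.166, 0.114], [0.678, -0.166, 0.122], [0.676, -0.166, 0.129], [0.675, -0.167, 0.13], [0.689, -0.086, 0.065], [0.687, -0.087, 0.071], [0.688, -0.09, 0.068], [0.681, -0.169, 0.107], [0.678, -0.168, 0.116], [0.677, -0.169, 0.119]]
[ 0.64133848 -0.24998073  0.04000478] [ 0.69999857 -0.13875756  0.30011593] [ 0.68268613 -0.19311695  0.10172781]
side0 [[0.655, -0.03, 0.067], 
[... 338 characters left out ...]
, -0.04, 0.068], [0.651, -0.041, 0.068], [0.654, -0.041, 0.067], [0.65, -0.036, 0.06], [0.65, -0.038, 0.062], [0.648, -0.042, 0.068], [0.651, -0.042, 0.067], [0.651, -0.044, 0.069], [0.648, -0.041, 0.064], [0.648, -0.043, 0.067], [0.649, -0.044, 0.067], [0.651, -0.045, 0.068], [0.652, -0.046, 0.069], [0.649, -0.041, 0.061], [0.648, -0.045, 0.066], [0.648, -0.046, 0.067], [0.649, -0.048, 0.069], [0.651, -0.048, 0.069], [0.652, -0.049, 0.07], [0.647, -0.042, 0.06], [0.647, -0.043, 0.062], [0.646, -0.046, 0.066], [0.649, -0.046, 0.065], [0.649, -0.048, 0.067], [0.65, -0.049, 0.068]]
[ 0.6401234  -0.24999803  0.04005806] [ 0.69999613 -0.13912576  0.27638971] [ 0.68454153 -0.18857633  0.11200044]
```

>>> {"op": "apply_moves", "data": {
  "motion": [
    [0.1,-1.0,0,0,0,-0.8,0.7],
    [0.2,-2.1,0,0,0,-1.6,0.7],
    [0.35,-3.2,0,0,0,-2.4,0.7],
    [0.5,-4.3,0,0,0,-3.2,0.7],
    [0.6,-5.4,0,0,0,-4,0.7],
    [0.7,-6.5,0,0,0,-5,0.7],
    [0.85,-7.5,0,0,0,-6,0.7],
    [0.92,-8.1,0,0,0,-6.2,0.7],
    [0.92,-8.14,0,0,0,-6.2,0.7],
    [0.92,-8.14,0,0,0,-6.2,0.7]
  ]
}}

```text
clock: 11.7
tool_pos: [0.5591, -0.0994, 0.192]
tcp_rot: [-1.57, 0.002, -1.7]
wrist_force: [0.5, 0.4, 0.1]
grip_width: 0.0617
```

```bash
python3 - <<'E'
from h import *
f=wl("w6")
print(proj(f,[[.5605,-.1000,.056]]))
E
```

```text
[ 0.5591 -0.0994  0.192 ] [-89.97   0.11 -97.38] [ 0.37  0.7  -0.46  1.78  0.43  0.76 -0.45] 11.7 [0.5  0.37 0.05]
[[319.50532772 227.10893902]]
```

View pics/w6.png

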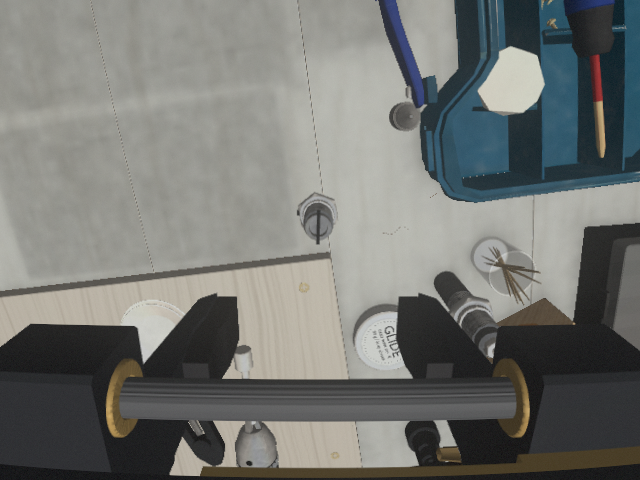

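```bash
python3 - <<'E'
from h import *
c=np.array([.5605,-.1]);a=np.radians(-7.5);j=np.array([np.cos(a),np.sin(a)]);p=np.array([-j[1],j[0]])
for n in("top0","side0"):
    C=cloud(load(n)).reshape(-1,3);C=C[(C[:,2]<.5)&(C[:,2]>.06)&(C[:,0]>.4)]
    U=(C[:,:2]-c)@j;V=(C[:,:2]-c)@p
    for mg in(.005,.015,.025,.035):
        m=(abs(U)<.0935+mg)&(abs(V)<.0375+mg); print(n,mg,m.sum(),C[m][:,2].max() if m.any() else 0, np.median(C[m],0) if m.any() else 0)
E
```

```text
top0 0.005 62 0.07391367238526181 [ 0.65215665 -0.07848948  0.06653083]
top0 0.015 116 0.07397840366684716 [ 0.65446654 -0.07785489  0.0671389 ]
top0 0.025 277 0.1261387203507529 [ 0.65709756 -0.09218812  0.07021482]
top0 0.035 452 0.16974110390089048 [ 0.6583715  -0.16789966  0.07307381]
side0 0.005 111 0.07063976551564233 [ 0.65345748 -0.07842545  0.06643442]
side0 0.015 214 0.0769317882862125 [ 0.65476687 -0.07995202  0.06713347]
side0 0.025 414 0.12939620265720697 [ 0.65494867 -0.08630464  0.06830102]
side0 0.035 878 0.17252364021031996 [ 0.65713633 -0.17062561  0.0731164 ]
```

Clear: the toolbox rim at 0.07 m is below the gripper body, which stays at about 0.09 m. The die's slot is at (318.5,226), where predicted. Next I descend and grip, with the tip at 0.026.

>>> {"op": "apply_moves", "data": {
  "motion": [
    [0.02,-0.01,-0.8,0,0,0,0.6],
    [0.02,-0.01,-1.6,0,0,0,0.6],
    [0.02,-0.01,-2.4,0,0,0,0.6],
    [0.02,-0.01,-3.0,0,0,0,0.6],
    [0.02,-0.01,-3.25,0,0,0,0.6],
    [0.02,-0.01,-3.32,0,0,0,0.5],
    [0.02,-0.01,-3.32,0,0,0,0.4],
    [0.02,-0.01,-3.32,0,0,0,0.3],
    [0.02,-0.01,-3.32,0,0,0,0],
    [0.02,-0.01,-3.32,0,0,0,0]
  ]
}}

```text
clock: 13.0
tool_pos: [0.5606, -0.0994, 0.0271]
tcp_rot: [-1.569, 0.002, -1.699]
wrist_force: [-1.5, 0.9, 6.3]
grip_width: 0.0222
```

>>> {"op": "apply_moves", "data": {
  "motion": [
    [0,0,0,0,0,0,0],
    [0,0,0.15,0,0,0,0],
    [0,0,0.7,0,0,0,0],
    [0,0,1.6,0,0,0,0],
    [0,0,2.6,0,0,0,0],
    [0,0.2,3.2,0,0,0,0],
    [-0.1,1.0,3.3,0,0,1,0],
    [-0.25,2.0,3.3,0,0,2,0],
    [-0.35,2.8,3.3,0,0,3,0],
    [-0.4,3.0,3.3,0,0,3,0]
  ]
}}

```text
clock: 14.25
tool_pos: [0.5399, 0.0543, 0.1925]
tcp_rot: [-1.569, 0.004, -1.641]
wrist_force: [-0.3, -0.0, -2.3]
grip_width: 0.0221
```

```bash
python3 - <<'E'
from h import *
f=wl("w7")
E
```

```text
[0.5399 0.0543 0.1925] [-89.89   0.23 -94.01] [ 0.1   0.67 -0.46  1.86  0.44  0.71 -0.68] 14.25 [-0.31 -0.02 -2.32]
```

View pics/w7.png

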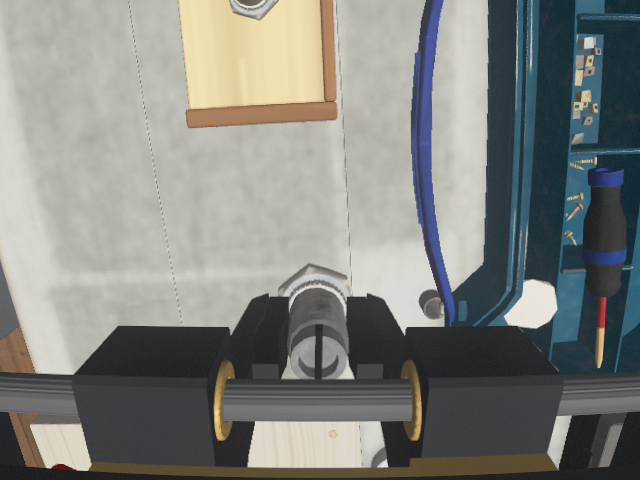

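```bash
python3 - <<'E'
from plant import robot
o=robot.get_obs();print(o["clock"],o["tool_pos"].round(4),o["tcp_rot"].round(4),o["wrist_force"].round(2))
E
```

```text
14.3 [0.5397 0.0539 0.1924] [-1.5693  0.0036 -1.6417] [-0.02  0.86 -2.12]
```

The die is held upright, with its slot vertical at (319,350) and the plug undisturbed at (432,303). Next I move over the remaining place.

>>> {"op": "apply_moves", "data": {
  "motion": [
    [-0.1,0.8,0,0,0,0.5,0],
    [-0.25,1.8,0,0,0,1.5,0],
    [-0.4,2.9,0,0,0,2.5,0],
    [-0.5,3.7,0,0,0,2.8,0],
    [-0.54,4.0,0,0,0,2.8,0],
    [-0.54,4.04,0,0,0,2.8,0],
    [-0.54,4.04,-0.5,0,0,2.8,0],
    [-0.54,4.04,-1.0,0,0,2.8,0],
    [-0.54,4.04,-1.1,0,0,2.8,0],
    [-0.54,4.04,-1.1,0,0,2.8,0]
  ]
}}

```text
clock: 15.55
tool_pos: [0.5134, 0.2542, 0.1375]
tcp_rot: [-1.569, 0.002, -1.595]
wrist_force: [0.1, -0.4, -2.9]
grip_width: 0.0222
```

```bash
python3 - <<'E'
from h import *
f=wl("w8")
print(proj(f,[[.5135,.306,.101],[.5143,.3563,.101]]))
from plant import robot
o=robot.get_obs();print(o["clock"],o["tool_pos"].round(4),np.degrees(o["tcp_rot"]).round(2),o["wrist_force"].round(2))
E
```

```text
[0.5134 0.2542 0.1375] [-89.91   0.14 -91.39] [-0.31  0.78 -0.39  1.81  0.47  0.64 -1.01] 15.55 [ 0.07 -0.4  -2.93]
[[314.97612849 170.47054654]
 [313.80505001  47.52431264]]
15.6 [0.5136 0.2549 0.138 ] [-89.86   0.2  -91.36] [ 0.73  0.22 -3.21]
```

View pics/w8.png

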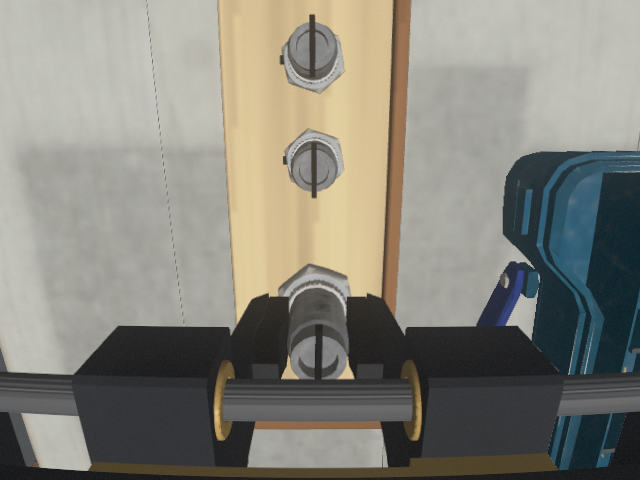

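The placed die's slot is centred at (314,169), where predicted. I lower to about 5 mm above the board.

>>> {"op": "apply_moves", "data": {
  "motion": [
    [-0.02,0.02,-0.1,0,0,0,0],
    [-0.02,0.02,-0.4,0,0,0,0],
    [-0.02,0.02,-0.7,0,0,0,0],
    [-0.02,0.02,-0.95,0,0,0,0],
    [-0.02,0.02,-1.1,0,0,0,0],
    [-0.02,0.02,-1.2,0,0,0,0],
    [-0.02,0.02,-1.23,0,0,0,0],
    [-0.02,0.02,-1.23,0,0,0,0],
    [-0.02,0.02,-1.23,0,0,0,0],
    [-0.02,0.02,-1.23,0,0,0,0]
  ]
}}

```text
clock: 16.85
tool_pos: [0.5127, 0.256, 0.0768]
tcp_rot: [-1.568, 0.004, -1.595]
wrist_force: [0.0, -0.0, -2.7]
grip_width: 0.0221
```

>>> {"op": "apply_moves", "data": {
  "motion": [
    [0,0,-0.02,0,0,0,0],
    [0,0,-0.04,0,0,0,0],
    [0,0,-0.06,0,0,0,0],
    [0,0,-0.08,0,0,0,0],
    [0,0,-0.09,0,0,0,0],
    [0,0,-0.1,0,0,0,0],
    [0,0,-0.1,0,0,0,0],
    [0,0,-0.1,0,0,0,0],
    [0,0,-0.1,0,0,0,0],
    [0,0,-0.1,0,0,0,0]
  ]
}}

```text
clock: 18.1
tool_pos: [0.5127, 0.2561, 0.0721]
tcp_rot: [-1.568, 0.004, -1.594]
wrist_force: [-2.0, -0.9, 4.8]
grip_width: 0.0217
```

It touches the board, with the force at +4.8 N. I'll release and rise straight up.

>>> {"op": "apply_moves", "data": {
  "motion": [
    [0,0,0.01,0,0,0,0.32],
    [0,0,0.01,0,0,0,0.4],
    [0,0,0.01,0,0,0,0.5],
    [0,0,0.01,0,0,0,0.6],
    [0,0,0.01,0,0,0,0.6],
    [0,0,0.4,0,0,0,0.6],
    [0,0,1.2,0,0,0,0.6],
    [0,0,2.2,0,0,0,0.6],
    [0,0,3.0,0,0,0,0.6],
    [0,0,3.0,0,0,0,0.6]
  ]
}}

```text
clock: 19.35
tool_pos: [0.5143, 0.2574, 0.2253]
tcp_rot: [-1.562, 0.008, -1.595]
wrist_force: [-0.2, -0.2, -0.0]
grip_width: 0.0527
```

>>> {"op": "apply_moves", "data": {
  "motion": [
    [0,0,1.0,0,0,0,0.6],
    [0,-1.0,1.5,0,0,0,0.6],
    [0,-2.0,1.5,0,0,0,0.6],
    [0,-3.0,1.5,0,0,0,0.6],
    [0,-4.0,1.5,0,0,0,0.6],
    [0,-4.4,1.5,0,0,0,0.6],
    [0,-4.4,1.5,0,0,0,0.6],
    [0,-4.4,1.5,0,0,0,0.6],
    [0,-4.4,1.5,0,0,0,0.6],
    [0,-4.4,1.5,0,0,0,0.6]
  ]
}}

```text
clock: 20.6
tool_pos: [0.5142, 0.0385, 0.3003]
tcp_rot: [-1.562, 0.008, -1.593]
wrist_force: [0.8, 0.5, 0.6]
grip_width: 0.053
```

```bash
python3 - <<'E'
from h import *
from plant import vision
f=wl("w9")
for n,(y0,y1,x0,x1) in dict(top=(200,290,210,390),side=(160,310,240,380)).items():
    g=vision.grab_frame(n);np.savez(n+"9.npz",**g);k=4
    cv2.imwrite(f"pics/{n}9.png",cv2.resize(g["img"][y0:y1,x0:x1],None,fx=k,fy=k,interpolation=cv2.INTER_CUBIC))
    print(n,proj(g,[[.5118,.2056,.101],[.5127,.256,.101],[.5135,.306,.101],[.5148,.3555,.101]]).round(1).tolist())
E
```

```text
[0.5142 0.0385 0.3003] [-89.5    0.46 -91.26] [ 0.19  0.5  -0.54  1.81  0.31  0.91 -0.51] 20.6 [0.81 0.48 0.62]
top [[339.0, 239.9], [314.0, 237.5], [289.2, 235.2], [264.7, 232.6]]
side [[318.2, 231.7], [310.5, 215.8], [303.4, 201.2], [297.2, 187.7]]
```

View pics/top9.png

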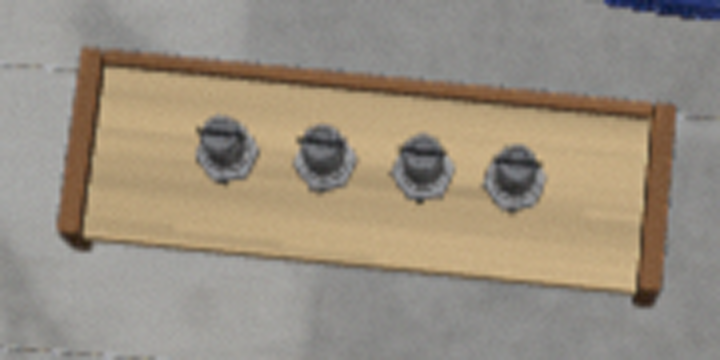

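View pics/side9.png

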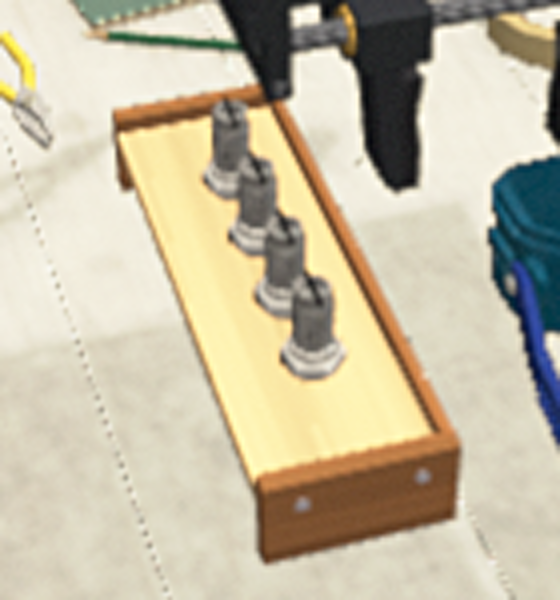

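All four dies stand upright in one row. In the 4x top crop the slots are at x ≈ 219, 323, 421 and 518, so the spacings are about 52, 49 and 49 mm. The gripper is well clear, so I'm handing in.

```bash
python3 - <<'E'
from plant import robot
print(robot.job_done(), robot.get_obs()["clock"])
E
```

```text
the job is handed in; nothing more can be done
the job is handed in; nothing more can be done
```

I put both loose dies on the shelf, one at a time. Each was gripped on its flats, lowered until it touched the board, and only then let go. I handed in at about 21 s of the 54 s allowed; no verdict came back.

- **Row:** the last top and side views show all four dies upright in one straight row. Spacings read by eye from the dies' top slots are about 52, 49 and 49 mm. From the lock rings the same gaps are nearly equal, with the one at the right end about 2 mm smaller. All are well inside 41–59 mm.
- **End dies:** they stayed where first measured, to within about 1–2 mm.
- **Disagreement:** the two added dies appear about 2.5 mm further right in the top view than the gripper's release positions. That is still well within tolerance.
- **One slip:** on the first die the arm stopped 12 mm past its place, because I took a picture while it was still moving. I corrected that before lowering the die.
- **Bystanders:** the arm never came near the pliers, and it passed the plug with room to spare. I saw the plug undisturbed in a later picture but did not re-measure either one at the end.

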